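# Load the weighing-bottle carrier and hold it up level

### The job

The weighing bottle on the balance pan has been weighed: set it upright and well centred on the empty raised seat of the steel carrier, leaving its twin on the other seat, and let go of it. Then take the carrier by its central black grip, lift it about 10 cm off the bench and hold it there level and still for at least two seconds with both bottles on their seats; finish while still holding it up, without putting it down. Do not disturb the flask, jar and spatula on the bench.

Things in the scene. Friction and masses are not known exactly. Their poses are not given: they have to be found in the camera images.
- bottle_mid (a point): The loose glass weighing bottle: an upright amber cylinder 40 mm in diameter and 50 mm tall, with a fixed white stopper and small round knob on top (71 mm tall in all), about 60 g, foot flat. It stands on the balance pan at the start. The point lies on its axis 28 mm above its foot; z is its upward axis.
- twin_mid (a point): The identical twin glass weighing bottle: an upright amber cylinder 40 mm in diameter and 50 mm tall, with a fixed white stopper and small round knob on top (71 mm tall in all), about 60 g, foot flat. It already stands on the other seat of the carrier. The point lies on its axis 28 mm above its foot; z is its upward axis.
- seat_empty (a point): Centre of the flat top of the carrier's empty seat: a bare steel disc 32 mm in diameter, 4 mm thick, without a rim, on a 16 mm post, its top 46 mm above the carrier's underside. The bottle's foot (40 mm) overhangs it by 4 mm all round. Axes as the carrier's.
- seat_twin (a point): Centre of the top of the same kind of seat under the twin, 180 mm from the empty one. Axes as the carrier's.
- carrier_grip (a point): Centre of the carrier's grip, 160 mm above its underside: a black upright square block 24 x 24 mm (sides along the carrier's x and y) and 50 mm tall (135 to 185 mm above the underside), on a 14 mm post above the middle of the carrier. Axes as the carrier's.
- carrier: Loose steel carrier, 0.35 kg, standing on the bench at any yaw: base plate 240 mm (its x) by 70 mm (its y), 6 mm thick, with a seat 90 mm either side of the middle along x (the empty one at +x, the twin's at -x) and the grip post between them. Origin at the middle of its underside; z up. With two bottles it balances nearly under its grip.
- balance: White top-loading balance fixed to the bench, 230 mm deep (its x) by 180 mm wide (its y), about 63 mm tall, with a round steel pan 124 mm in diameter whose flat top is 75 mm above the bench, its centre 30 mm along +x from the body's origin. Origin at the middle of its underside.
- flask: Bystander: small conical clear glass flask, 74 mm wide at the foot and 108 mm tall, on the bench beyond the carrier. Origin at the centre of its foot.
- jar: Bystander: amber glass jar with a lid, 72 mm in diameter and 100 mm tall, on the bench beyond the carrier. Origin at the centre of its foot.
- spatula: Bystander: spatula 170 mm long lying flat on the bench beyond the balance. Origin at the middle of its underside, x along its length.
There are look-alikes about, which are no part of the job. Leave any orange or yellow look-alike of the carrier alone.

How it is judged (in metres and radians):
On the way, in this order (a step that is already met when the one before it is completed fails the run):
1. the weighed bottle stands upright and centred on the empty seat, let go, with the carrier still on the bench (horizontal distance between bottle_mid and seat_empty below 0.009 m and z of bottle_mid in the frame of seat_empty between 0.024 and 0.032 m and angle between bottle_mid's own z axis and vertical below 0.12 rad and contact force between bottle and the fingers below 0.05 N and linear speed of bottle below 0.02 m/s and height (world z) of carrier below 0.01 m), for 0.3 s.
2. the carrier is held 70 to 150 mm above the bench, level and still, with both bottles on their seats, for 1.5 s (horizontal distance between bottle_mid and seat_empty below 0.009 m and z of bottle_mid in the frame of seat_empty between 0.024 and 0.032 m and angle between each of bottle_mid, twin_mid's own z axis and vertical below 0.12 rad and horizontal distance between twin_mid and seat_twin below 0.009 m and z of twin_mid in the frame of seat_twin between 0.024 and 0.032 m and height (world z) of carrier between 0.07 and 0.15 m and angle between carrier's own z axis and vertical below 0.09 rad and linear speed of carrier below 0.03 m/s and angular speed of carrier below 0.15 rad/s and contact force between carrier and the fingers above 1 N and contact force between carrier and balance below 0.05 N and contact force between each of bottle, twin and the fingers below 0.05 N), for 1.5 s.
At the end, for the whole second after the job is handed in: The carrier hangs in the gripper alone, underside 70 to 150 mm above the bench, tilted less than 0.09 rad (5 degrees), moving slower than 0.03 m/s and 0.15 rad/s, not touching the balance; each bottle stands upright within 9 mm of the centre of its own seat and is not touched by the fingers (all of step 2); the arm keeps its last pose, push and grip.
It fails at once if flask, jar or spatula shifted by more than 25 mm (distance of any of flask, jar, spatula from where it was at the start of the episode above 0.025 m).
It fails at once if a bottle tipped over (more than 0.6 rad) (angle between any of bottle_mid, twin_mid's own z axis and vertical above 0.6 rad).
It fails at once if the twin taken off its seat (distance between twin_mid and seat_twin above 0.045 m).
It fails at once if the carrier tipped by more than 0.3 rad (angle between carrier's own z axis and vertical above 0.3 rad).
It also fails if it takes over 58 s, if anything falls off the work surface, if the arm or the gripper's body presses on something with over 40 N, if the wrist force passes 120 N, or if a joint passes its speed limit or range.

### The arm

A 6-joint arm with a two-finger parallel gripper is mounted at the origin on the work surface. World frame = base frame: x ahead of the robot, y to its left, z up, the work surface at z = 0. Lengths are in mm, angles in degrees, forces in N, time in s.
With the tool pointing down it reaches from about 350 to 850 mm from the base axis. Payload 8.1 kg.
Tool frame: the origin (TCP) lies midway between the tips of the shut fingers; the grasp point (between the pads) lies 19 mm behind it (r.pinch_z is the distance from the TCP to the grasp point, in mm); z points along the fingers, y is the line along which they close (so a half turn about z gives the same grasp; the last joint's range is limited). The gripper opens to 85 mm and grips with 20 to 120 N. Pads are 22 mm wide; open, the fingers measure 114 mm over their backs; the gripper's body (76 mm by 85 mm) begins 54 mm behind the grasp point. The pads swing forward as they close: fully open they stand 13 mm farther back than shut.
Start: joints at [69.706, 7.471, 85.268, -0, 87.261, -4.893], TCP at [159.323, 578.465, 231.292] pointing down, gripper open.
Joint ranges: [-169.43, 169.43], [-51.17, 129.36], [1.28, 143.12], [-76.62, 256.62], [0, 156.53], [-152.29, 152.29]. Speed limits (degrees/s): [136.94, 136.94, 159.86, 180, 180, 180].

### API

Orientations are given as [roll, pitch, yaw] about the fixed x, y, z axes, in that order (R = Rz(yaw) Ry(pitch) Rx(roll)).
In Python, from bench import sensors, optics, job, r gives the robot as it stands.
- The arm moves only by the tool play_rows, never from a script. Its argument "motion" is a list that holds one entry, the list of rows, each a list of 6 numbers: the shift along the tool's x, y, z in cm, then the turn, a rotation vector about the tool's x, y, z in degrees. In form: [[[x, y, z, ax, ay, az], ...]]. A call has 1 to 5 rows; each row is the pose to reach, as a shift and turn from the pose commanded when the call began, along the tool's axes at that moment; what a row does not reach only later rows make up. A row lasts 1/10 s, in which the tool goes at most 50 mm and 8.59 degrees, less where a joint would pass 70% of its speed; a pose out of reach is approached as far as the arm can. A call with a gripper value outside its range is refused whole. "jaw" is the opening, from 0 (shut) to 1 (fully open), set as the call begins (left out, the last holds). The fingers move at their own pace and stop on an object; "squeeze" is the grip in N (left out, the last holds). Time passes only in rows, so rows that repeat a pose let the fingers close. It gives the time, the measured TCP pose, the force, the opening and the grip force at its end, in the units of the state.
- sensors.sense(): the state, without advancing time (a new reading comes with each control period).
- optics.snapshot(name): name is "side" or "top"; returns a dict with "pixels" (480x640x3 uint8, red, green, blue), "mtx" (3x3 intrinsics, pixels), "R" (3x3) and "t" (3): a world point X has camera coordinates R X + t. Camera axes: x right, y down, z forward; pixel columns grow to the right and rows downward; lengths in mm; the calibration is good to about 2 mm. A picture is of the moment at which its call begins. There is no depth.
- job.hand_in(): hands the job in; it is judged then, once.
The state is a dict: "time": time; "joint_pos": joint angles; "qd": joint speeds; "joint_efforts": joint torques, N m; "tool_pos": TCP position; "tcp_rot": TCP orientation; "ft_force": force on the tool from outside, world axes, zero at the start; "wrist_torque": the same for the moment, N m; "finger_gap": finger opening in mm; "grip_force": force on a finger pad.
Only numpy, scipy, OpenCV 4.12 (cv2) and the standard library are available. Lean on these libraries where they do the work, as an engineer would, in place of code of your own. Each camera call takes 0.05 s, during which the arm holds its last target. There are 200 camera calls.

## Working session

There is one attempt and no reset: what is moved stays moved. The work goes in short steps, Python scripts to look and compute and a tool call to move; the robot and the scene stay as the last step left them, time stands still between calls to the robot, and variables do not carry over. Pictures are saved under pics/ and viewed, at most 10 in all, crops included, and the job is handed in when it is done.

Besides the shell and the picture viewer there is one more tool, called in YAML: its name, and indented under it one key for each argument. play_rows: Moves the arm, as the interface text tells. Its arguments: {"type":"object","properties":{"motion":{"type":"array","items":{"type":"array","items":{"type":"array","items":{"type":"number"}}}},"jaw":{"type":"number"},"squeeze":{"type":"number"}},"required":["motion"]}

```bash
mkdir -p pics; ls
python3 - <<'E'
from bench import sensors, optics, job, r
import cv2
for n in("top","side"):
    s=optics.snapshot(n); cv2.imwrite(f"pics/{n}0.png",s["pixels"][:,:,::-1]); print(n,s["mtx"].round(1).tolist(),s["R"].round(4).tolist(),s["t"].round(1).tolist())
s=sensors.sense();print(s, r.pinch_z)
E
```

```text
pics
top [[529.6, 0.0, 320.7], [0.0, 529.6, 244.8], [0.0, 0.0, 1.0]] [[0.0137, -0.9999, -0.0038], [-0.9873, -0.0129, -0.1582], [0.1582, 0.0059, -0.9874]] [-41.2, 566.2, 1221.6]
side [[609.4, 0.0, 323.2], [0.0, 609.4, 240.7], [0.0, 0.0, 1.0]] [[0.8994, -0.4367, -0.0206], [-0.2992, -0.5805, -0.7573], [0.3188, 0.6873, -0.6527]] [-513.6, 227.5, 1213.6]
{'time': 0.1, 'joint_pos': array([ 6.97069119e+01,  7.51137587e+00,  8.53246672e+01,  9.13173301e-04,
        8.72616649e+01, -4.89223909e+00]), 'qd': array([ 0.08082454, -0.07975021,  0.06053123, -0.02626048,  0.11357385,
       -0.0198728 ]), 'joint_efforts': array([ 1.05220955e-03, -5.70956504e+01, -5.01937652e+01, -2.46184900e-04,
        8.22118542e-03,  1.27292975e-05]), 'tool_pos': array([159.13031642, 577.9873715 , 230.32753396]), 'tcp_rot': array([-1.79902726e+02, -9.24146015e-03,  1.64599099e+02]), 'ft_force': array([-0.4103698 , -0.91064113,  0.76247185]), 'wrist_torque': array([ 0.00368321, -0.03322389, -0.00838126]), 'grip_force': 0.0, 'finger_gap': 85.28061230367834} 18.700000000000003
```

View pics/top0.png

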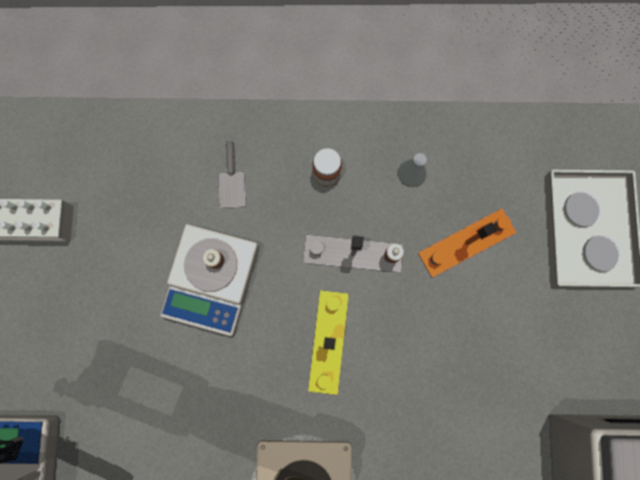

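View pics/side0.png

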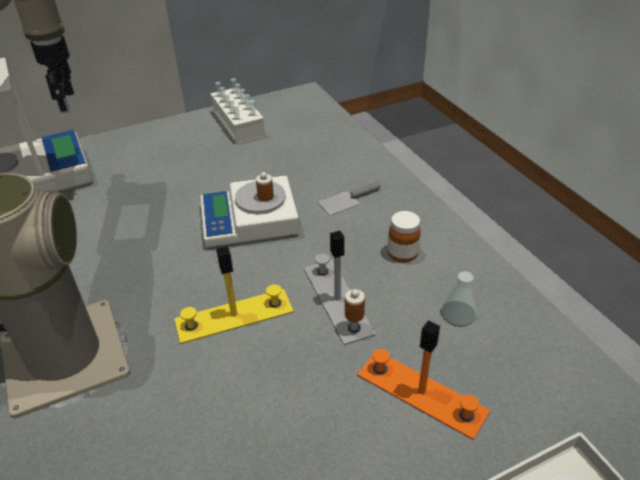

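Run:
```python
import cv2,numpy as np
t=cv2.imread("pics/top0.png");s=cv2.imread("pics/side0.png")
a=cv2.resize(t[215:295,160:420],None,fx=3,fy=3,interpolation=cv2.INTER_CUBIC)
b=cv2.resize(s[160:350,230:390],None,fx=3,fy=3,interpolation=cv2.INTER_CUBIC)
cv2.imwrite("pics/ctop.png",a);cv2.imwrite("pics/cside.png",b)
```

```text
(no output)
```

View pics/ctop.png

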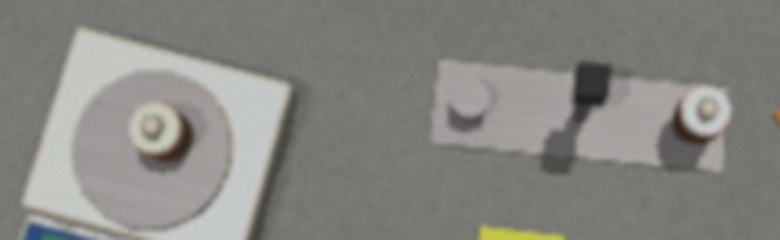

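View pics/cside.png

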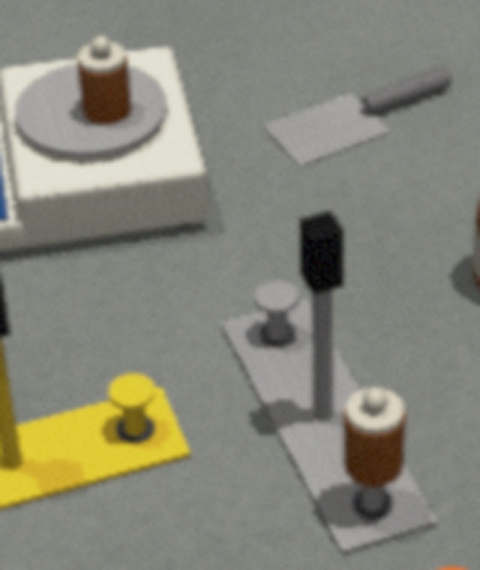

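The grey steel carrier at top (353,252), with the amber twin at (396,251) and the empty seat at (316,247), is the target. The yellow one (328,343) and the orange one (467,243) are look-alikes. The bottle stands on the pan at (210,257), which is the balance at (210,270); the one bottom-left has no bottle of ours on it.

```bash
cat > h.py <<'E'
import numpy as np
from bench import sensors, optics, job, r
from scipy.spatial.transform import Rotation as Ro
def ray(s,uv,z):
    d=s["R"].T@np.linalg.solve(s["mtx"],[*uv,1]); C=-s["R"].T@s["t"]
    return C+d*(z-C[2])/d[2]
def tri(ss,uvs):
    A=np.zeros((3,3));b=np.zeros(3)
    for s,uv in zip(ss,uvs):
        d=s["R"].T@np.linalg.solve(s["mtx"],[*uv,1]);d/=np.linalg.norm(d);P=np.eye(3)-np.outer(d,d)
        A+=P;b+=P@(-s["R"].T@s["t"])
    return np.linalg.solve(A,b)
def go(p,yaw):  # shift cm / turn deg in tool axes to a tool-down pose
    s=sensors.sense();R=Ro.from_euler('xyz',s["tcp_rot"],degrees=True)
    T=Ro.from_euler('xyz',[180,0,yaw],degrees=True)
    print("shift cm",(R.inv().apply(np.array(p)-s["tool_pos"])/10).round(2),"turn",(R.inv()*T).as_rotvec(degrees=True).round(1), "t",s["time"])
E
python3 - <<'E'
from h import *
T=optics.snapshot("top");S=optics.snapshot("side")
for n,a,b,z in[("knob",(151,127),(101,45),144),("twinknob",(708,108),(375,399),115),("seat",(469,97),(277,295),46),("gripTop",(593,79),(320,222),185)]:
    ua=(a[0]/3+159.67,a[1]/3+214.67);ub=(b[0]/3+229.67,b[1]/3+159.67)
    print(n,ray(T,ua,z).round(1),ray(S,ub,z).round(1),tri([T,S],[ua,ub]).round(1))
c=[ray(T,(x/3+159.67,y/3+214.67),6).round(1) for x,y in[(440,60),(728,88),(722,170),(432,143)]]
print(c,np.mean(c,0))
d=c[0]+c[3]-c[1]-c[2];print("carrier yaw",np.degrees(np.arctan2(d[1],d[0])))
E
```

```text
knob [520.5 208.5 144. ] [517.3 203.  144. ] [520.4 209.8 139.1]
twinknob [ 544.3 -203.1  115. ] [ 539.7 -208.   115. ] [ 543.7 -203.4  109.4]
seat [561.  -22.5  46. ] [558.4 -22.   46. ] [559.8 -22.1  46. ]
gripTop [ 553.4 -112.2  185. ] [ 550.5 -109.7  185. ] [ 551.5 -111.6  186.6]
[array([597.8,   2.5,   6. ]), array([ 577.5, -234.6,    6. ]), array([ 509.7, -229. ,    6. ]), array([528.8,   7.8,   6. ])] [ 553.45  -113.325    6.   ]
carrier yaw 85.2473647981651
```

```bash
python3 -c "
from h import *
go((519.5,207,190),85)"
```

```text
shift cm [-44.59 -26.21   4.09] turn [-0.1  0.  79.6] t 0.2
```

play_rows:
  motion:
    - [[-4,-2.4,0.4,0,0,8],[-8,-4.8,0.8,0,0,16],[-12,-7.2,1.2,0,0,24],[-16,-9.6,1.6,0,0,32],[-20,-12,2,0,0,40]]
  jaw: 1
  squeeze: 30

```text
time: 0.7
tool_pos: [321.1, 408.2, 211.0]
tcp_rot: [180.0, 0.0, 124.3]
ft_force: [0.9, 0.5, 0.6]
finger_gap: 85.6
grip_force: 0.0
```

```bash
python3 -c "
from h import *
go((519.5,207,190),85)"
```

```text
shift cm [-27.8    5.06   2.1 ] turn [ 0.  -0.  39.3] t 0.7
```

play_rows:
  motion:
    - [[-4.9,0.9,0.4,0,0,8],[-9.8,1.8,0.8,0,0,16],[-14.7,2.7,1.2,0,0,24],[-19.6,3.6,1.6,0,0,32],[-24.5,4.5,2,0,0,39.3]]

```text
time: 1.2
tool_pos: [497.5, 231.8, 191.1]
tcp_rot: [180.0, -0.0, 85.0]
ft_force: [0.8, 1.4, 0.6]
finger_gap: 85.3
grip_force: 0.0
```

```bash
python3 -c "
from h import *
go((519.5,207,150),85)"
```

```text
shift cm [-2.28  2.41  4.11] turn [ 0. -0. -0.] t 1.2
```

play_rows:
  motion:
    - [[-2.3,2.4,0,0,0,0],[-2.3,2.4,1,0,0,0],[-2.3,2.4,4,0,0,0],[-2.3,2.4,7,0,0,0],[-2.3,2.4,8,0,0,0]]

```text
time: 1.7
tool_pos: [515.5, 208.4, 107.2]
tcp_rot: [-179.7, 0.1, 85.3]
ft_force: [-0.4, 0.3, -0.9]
finger_gap: 85.3
grip_force: 0.0
```

Run:
```python
from h import *
import cv2
go((519.5,207,88),85)
S=optics.snapshot("side")["pixels"][130:230,200:320,::-1]
T=optics.snapshot("top")["pixels"][210:310,150:270,::-1]
cv2.imwrite("pics/a.png",cv2.resize(np.hstack([S,T]),None,fx=3.3,fy=4,interpolation=cv2.INTER_CUBIC))
```

```text
shift cm [-0.1   0.42  1.92] turn [-0.3  0.1  0.3] t 1.7
```

View pics/a.png

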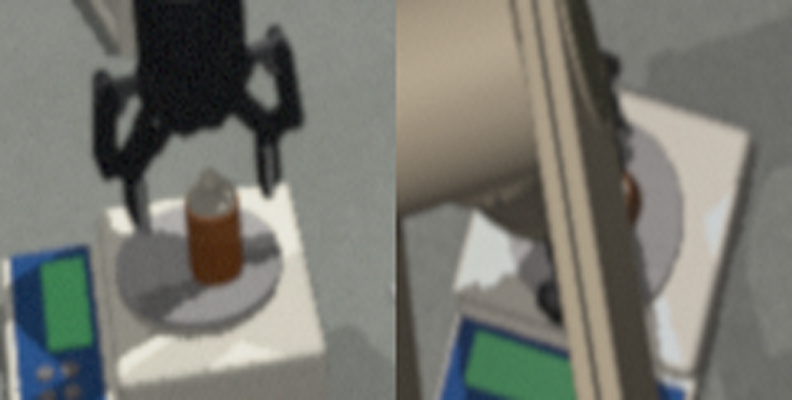

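play_rows:
  motion:
    - [[0,0.1,1,0,0,0],[0,0.2,2,0,0,0],[0,0.2,2,0,0,0],[0,0.2,2,0,0,0]]

```text
time: 2.2
tool_pos: [520.5, 208.6, 91.5]
tcp_rot: [180.0, 0.0, 85.3]
ft_force: [-0.1, -0.3, 0.6]
finger_gap: 85.3
grip_force: 0.0
```

play_rows:
  motion:
    - [[0.15,0,0.7,0,0,0],[0.15,0,0.7,0,0,0]]

```text
time: 2.4
tool_pos: [520.2, 210.0, 83.6]
tcp_rot: [-180.0, 0.0, 85.3]
ft_force: [0.7, 0.4, -0.8]
finger_gap: 85.1
grip_force: 0.0
```

play_rows:
  motion:
    - [[0,0,0,0,0,0],[0,0,0,0,0,0],[0,0,0,0,0,0],[0,0,0,0,0,0],[0,0,0,0,0,0]]
  jaw: 0
  squeeze: 25

```text
time: 2.9
tool_pos: [520.8, 210.0, 84.6]
tcp_rot: [180.0, -0.0, 85.3]
ft_force: [-0.3, -0.3, 1.8]
finger_gap: 39.2
grip_force: 25.3
```

play_rows:
  motion:
    - [[0,0,0,0,0,0],[0,0,0,0,0,0],[0,0,0,0,0,0],[0,0,0,0,0,0],[0,0,0,0,0,0]]

```text
time: 3.4
tool_pos: [520.8, 210.1, 84.6]
tcp_rot: [180.0, -0.0, 85.3]
ft_force: [-0.6, -0.6, 5.0]
finger_gap: 39.6
grip_force: 25.5
```

play_rows:
  motion:
    - [[0,0,-0.5,0,0,0],[0,0,-2,0,0,0],[0,0,-4,0,0,0],[0,0,-5,0,0,0],[0,0,-5,0,0,0]]

```text
time: 3.9
tool_pos: [522.1, 210.4, 136.9]
tcp_rot: [179.8, -0.1, 85.3]
ft_force: [-0.5, 0.4, 0.3]
finger_gap: 39.4
grip_force: 25.3
```

```bash
python3 -c "
from h import *
print(sensors.sense()['ft_force'],sensors.sense()['finger_gap'])
go((560,-20,135),85)"
```

```text
[-0.45563407  0.39947715  0.3036909 ] 39.40901103921574
shift cm [-22.65   5.67   0.18] turn [ 0.2 -0.1  0.3] t 3.9
```

Carry it over in gentle steps.

play_rows:
  motion:
    - [[-1.2,0.3,0,0,0,0],[-3.5,0.9,0,0,0,0],[-6,1.5,0,0,0,0],[-8.5,2.1,0,0,0,0],[-11,2.7,0,0,0,0]]

```text
time: 4.4
tool_pos: [537.6, 96.3, 132.8]
tcp_rot: [-179.9, 0.0, 85.3]
ft_force: [0.5, 0.1, -0.4]
finger_gap: 39.7
grip_force: 25.3
```

play_rows:
  motion:
    - [[-2.5,0.6,0,0,0,0],[-5,1.3,0,0,0,0],[-7.5,2,0,0,0,0],[-9.5,2.5,0,0,0,0],[-10.9,2.8,0,0,0,0]]

```text
time: 4.9
tool_pos: [556.6, -14.9, 133.0]
tcp_rot: [-179.9, 0.0, 85.2]
ft_force: [0.2, 0.3, -0.8]
finger_gap: 39.5
grip_force: 25.3
```

play_rows:
  motion:
    - [[0,0,0,0,0,0],[0,0,0,0,0,0],[0,0,0,0,0,0]]

```text
time: 5.2
tool_pos: [557.1, -12.0, 134.0]
tcp_rot: [-180.0, -0.0, 85.3]
ft_force: [-0.7, -0.6, -0.2]
finger_gap: 39.4
grip_force: 25.3
```

Run:
```python
from h import *
import cv2
go((560,-22,135),85)
S=optics.snapshot("side");T=optics.snapshot("top")
for n,s in(("S1",S),("T1",T)): cv2.imwrite(f"pics/{n}.png",s["pixels"][:,:,::-1])
a=S["pixels"][180:310,270:400,::-1];b=T["pixels"][200:330,270:400,::-1]
cv2.imwrite("pics/b.png",cv2.resize(np.hstack([a,b]),None,fx=3,fy=3,interpolation=cv2.INTER_CUBIC))
```

```text
shift cm [-0.97  0.37 -0.1 ] turn [-0.  -0.   0.3] t 5.2
```

View pics/b.png

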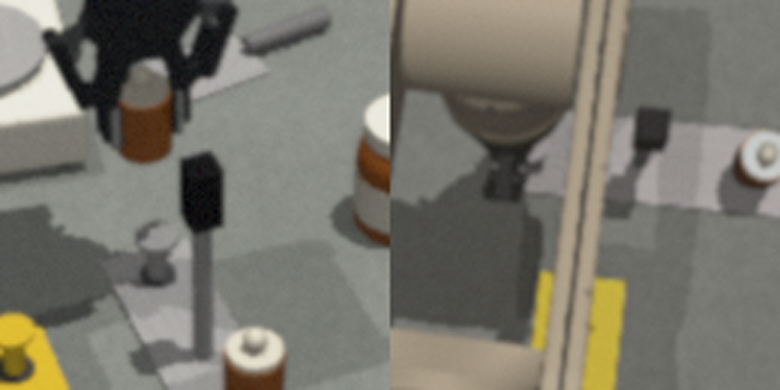

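Run:
```python
from h import *
S=optics.snapshot("side")
p=lambda x,y:(x/3+269.67,y/3+179.67)
print("foot",ray(S,p(145,148),124.4),"seat",ray(S,p(158,237),46))
# predicted column of bottle axis for y-offsets, at z 140 & 124
for off in(-6,-4,-2,0,2):
    for z in (126,165):
        X=np.array([557.1,-12+off,z]);c=S["mtx"]@(S["R"]@X+S["t"]);c=c/c[2];print(off,z,((c[0]-269.67)*3).round(1),((c[1]-179.67)*3).round(1))
import cv2
im=cv2.imread("pics/S1.png")
hsv=cv2.cvtColor(im,cv2.COLOR_BGR2HSV)
for v in range(212,232,2):
    row=hsv[v,295:345];m=np.where((row[:,1]>110)&((row[:,0]<20)))[0]
    print(v,m.min()+295 if len(m) else None,m.max()+295 if len(m) else None)
```

```text
foot [554.8806685  -13.57939653 124.4       ] seat [558.10609114 -24.25336412  46.        ]
-6 126 150.4 148.9
-6 165 149.1 105.7
-4 126 149.2 147.3
-4 165 147.8 104.1
-2 126 148.0 145.7
-2 165 146.6 102.6
0 126 146.8 144.1
0 165 145.4 101.0
2 126 145.6 142.5
2 165 144.1 99.4
212 326 327
214 309 327
216 310 327
218 311 327
220 311 326
222 311 326
224 311 326
226 311 326
228 311 325
230 311 325
```

play_rows:
  motion:
    - [[-0.5,0.2,0,0,0,0.3],[-0.9,0.4,1,0,0,0.3],[-0.9,0.4,2.5,0,0,0.3],[-0.9,0.4,4,0,0,0.3],[-0.9,0.4,5,0,0,0.3]]

```text
time: 5.85
tool_pos: [559.2, -21.9, 81.3]
tcp_rot: [-179.8, -0.0, 85.0]
ft_force: [0.3, -0.2, -1.6]
finger_gap: 39.3
grip_force: 25.3
```

play_rows:
  motion:
    - [[0,0,0.8,0,0,0],[0,0,1.5,0,0,0],[0,0,2,0,0,0],[0,0,2.2,0,0,0],[0,0,2.2,0,0,0]]

```text
time: 6.35
tool_pos: [560.7, -22.1, 62.3]
tcp_rot: [-180.0, 0.0, 85.0]
ft_force: [0.2, 0.2, -1.3]
finger_gap: 39.4
grip_force: 25.3
```

Run:
```python
from h import *
import cv2
go((560,-21.5,56),85)
S=optics.snapshot("side")
cv2.imwrite("pics/c.png",cv2.resize(S["pixels"][200:330,270:400,::-1],None,fx=4,fy=4,interpolation=cv2.INTER_CUBIC))
```

```text
shift cm [ 0.05 -0.08  0.63] turn [-0.  0.  0.] t 6.35
```

View pics/c.png

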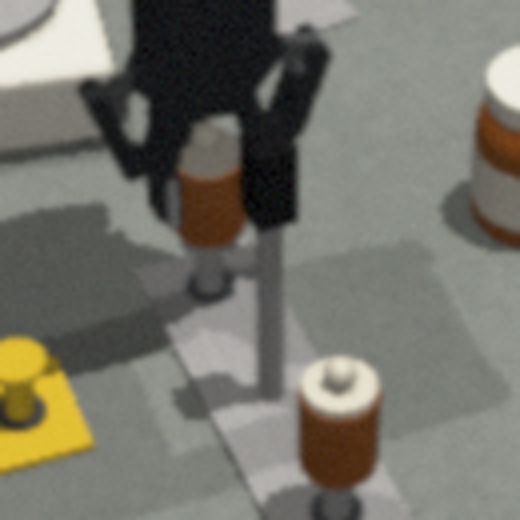

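play_rows:
  motion:
    - [[0,0,0.2,0,0,0],[0,0,0.4,0,0,0],[0,0,0.5,0,0,0],[0,0,0.5,0,0,0],[0,0,0.5,0,0,0]]

```text
time: 6.9
tool_pos: [560.7, -22.1, 57.3]
tcp_rot: [-180.0, 0.0, 85.0]
ft_force: [0.3, -0.3, -0.7]
finger_gap: 39.4
grip_force: 25.3
```

play_rows:
  motion:
    - [[0,0,0.1,0,0,0],[0,0,0.1,0,0,0],[0,0,0.1,0,0,0]]

```text
time: 7.2
tool_pos: [560.7, -22.1, 56.3]
tcp_rot: [-180.0, 0.0, 85.0]
ft_force: [-0.4, -0.3, -1.2]
finger_gap: 39.4
grip_force: 25.3
```

play_rows:
  motion:
    - [[0,0,0.1,0,0,0],[0,0,0.1,0,0,0],[0,0,0.1,0,0,0]]

```text
time: 7.5
tool_pos: [560.9, -22.1, 55.6]
tcp_rot: [180.0, 0.0, 85.0]
ft_force: [-1.0, 0.8, 3.3]
finger_gap: 39.2
grip_force: 25.4
```

play_rows:
  motion:
    - [[0,0,0.05,0,0,0],[0,0,0.05,0,0,0],[0,0,0.05,0,0,0]]

```text
time: 7.8
tool_pos: [560.9, -22.1, 55.6]
tcp_rot: [180.0, 0.0, 85.0]
ft_force: [-4.1, -0.1, 7.4]
finger_gap: 39.6
grip_force: 26.2
```

play_rows:
  motion:
    - [[0,0,-0.05,0,0,0],[0,0,-0.05,0,0,0]]

```text
time: 8.0
tool_pos: [560.9, -22.1, 55.6]
tcp_rot: [180.0, 0.0, 85.0]
ft_force: [-2.5, -0.6, 4.2]
finger_gap: 39.0
grip_force: 25.6
```

play_rows:
  motion:
    - [[0,0,0,0,0,0],[0,0,0,0,0,0],[0,0,0,0,0,0],[0,0,0,0,0,0],[0,0,0,0,0,0]]
  jaw: 1

```text
time: 8.5
tool_pos: [560.6, -22.1, 55.2]
tcp_rot: [-180.0, 0.0, 85.0]
ft_force: [0.1, 0.2, -0.8]
finger_gap: 85.5
grip_force: 0.0
```

play_rows:
  motion:
    - [[0,0,-0.5,0,0,0],[0,0,-2,0,0,0],[0,0,-4,0,0,0],[0,0,-7,0,0,0],[0,0,-10,0,0,0]]

```text
time: 9.0
tool_pos: [560.6, -22.1, 157.4]
tcp_rot: [180.0, 0.0, 85.0]
ft_force: [-0.0, -0.5, 0.6]
finger_gap: 85.5
grip_force: 0.0
```

play_rows:
  motion:
    - [[0,0,-3,0,0,0],[0,0,-6,0,0,0],[0,0,-9,0,0,0],[0,0,-10,0,0,0],[0,0,-10,0,0,0]]

```text
time: 9.5
tool_pos: [561.9, -22.2, 258.4]
tcp_rot: [179.7, 0.0, 85.0]
ft_force: [-0.1, 0.3, 0.3]
finger_gap: 85.5
grip_force: 0.0
```

Run:
```python
from h import *
import cv2
go((552.2,-112,260),-5)
S=optics.snapshot("side");T=optics.snapshot("top")
a=S["pixels"][210:340,280:410,::-1];b=T["pixels"][190:320,290:420,::-1]
cv2.imwrite("pics/d.png",cv2.resize(np.hstack([a,b]),None,fx=3,fy=3,interpolation=cv2.INTER_CUBIC))
```

```text
shift cm [-9.03 -0.19 -0.16] turn [ 0.2 -0.2 90. ] t 9.5
```

View pics/d.png

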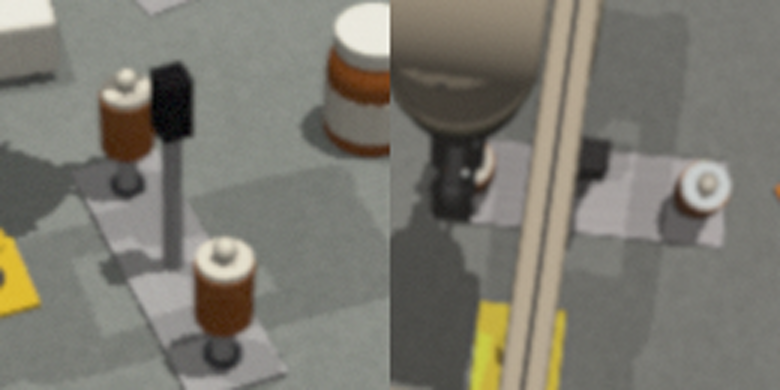

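play_rows:
  motion:
    - [[-2,0,0,0,0,8],[-4,-0.1,0,0,0,16],[-6,-0.1,0,0,0,24],[-8,-0.2,0,0,0,32],[-9,-0.2,0,0,0,40]]

```text
time: 10.1
tool_pos: [549.5, -112.7, 252.7]
tcp_rot: [-179.8, 0.1, 44.6]
ft_force: [0.5, -0.3, 1.1]
finger_gap: 85.4
grip_force: 0.0
```

play_rows:
  motion:
    - [[0,0,0,0,0,8],[0,0,0,0,0,16],[0,0,0,0,0,24],[0,0,0,0,0,32],[0,0,0,0,0,40]]

```text
time: 10.6
tool_pos: [549.7, -111.3, 252.7]
tcp_rot: [-179.9, 0.2, 4.7]
ft_force: [-0.2, -0.2, 0.3]
finger_gap: 85.2
grip_force: 0.0
```

play_rows:
  motion:
    - [[0,0,0,0,0,8],[0,0,0,0,0,10],[0,0,0,0,0,10],[0,0,0,0,0,10]]

```text
time: 11.0
tool_pos: [550.1, -111.4, 253.6]
tcp_rot: [-180.0, 0.2, -4.9]
ft_force: [0.6, -0.8, -0.6]
finger_gap: 85.2
grip_force: 0.0
```

Run:
```python
from h import *
go((552.2,-112.2,140),-5)
S=optics.snapshot("side")
p=lambda x,y:(x/3+279.67,y/3+209.67)
a,b=ray(S,p(126,78),115),ray(S,p(225,250),115);print(a,b,a-b,np.linalg.norm(a-b),ray(S,p(171,72),185))
```

```text
shift cm [ 0.25  0.07 11.36] turn [-0.   0.2  0.1] t 11.0
[556.90517451 -26.88956433 115.        ] [ 539.23251759 -208.74448452  115.        ] [ 1.76726569e+01  1.81854920e+02 -1.13686838e-13] 182.7116164921927 [ 551.11577354 -109.96192061  185.        ]
```

play_rows:
  motion:
    - [[0.2,0.1,1,0,0,0],[0.2,0.1,3.5,0,0,0],[0.2,0.1,6,0,0,0],[0.2,0.1,8.5,0,0,0],[0.2,0.1,10,0,0,0]]

```text
time: 11.55
tool_pos: [551.4, -112.4, 152.0]
tcp_rot: [-180.0, 0.2, -5.0]
ft_force: [-0.1, 0.1, 0.1]
finger_gap: 85.5
grip_force: 0.0
```

play_rows:
  motion:
    - [[0,0,0.7,0,0.2,0],[0,0,1.3,0,0.2,0],[0,0,1.3,0,0.2,0],[0,0,1.3,0,0.2,0]]

```text
time: 11.95
tool_pos: [553.4, -112.9, 143.4]
tcp_rot: [180.0, -0.3, -5.0]
ft_force: [-0.3, 0.1, 0.5]
finger_gap: 85.3
grip_force: 0.0
```

play_rows:
  motion:
    - [[0,0,0,0,0,0],[0,0,0,0,0,0],[0,0,0,0,0,0],[0,0,0,0,0,0],[0,0,0,0,0,0]]
  jaw: 0.35

```text
time: 12.45
tool_pos: [552.8, -112.8, 142.4]
tcp_rot: [180.0, -0.2, -5.0]
ft_force: [0.7, -0.5, -0.4]
finger_gap: 30.0
grip_force: 0.0
```

play_rows:
  motion:
    - [[0,0,0,0,0,0],[0,0,0,0,0,0],[0,0,0,0,0,0],[0,0,0,0,0,0],[0,0,0,0,0,0]]
  jaw: 0.2
  squeeze: 20

```text
time: 12.95
tool_pos: [552.8, -112.6, 142.2]
tcp_rot: [-180.0, -0.2, -5.0]
ft_force: [1.1, 2.1, -1.0]
finger_gap: 23.6
grip_force: 28.9
```

play_rows:
  motion:
    - [[0,0,0,0,0,0],[0,0,0,0,0,0],[0,0,0,0,0,0],[0,0,0,0,0,0],[0,0,0,0,0,0]]
  jaw: 0
  squeeze: 60

```text
time: 13.45
tool_pos: [552.8, -112.6, 142.3]
tcp_rot: [-180.0, -0.2, -5.0]
ft_force: [1.4, 2.9, 0.3]
finger_gap: 23.5
grip_force: 59.5
```

Run:
```python
from h import *
import cv2
print(sensors.sense())
S=optics.snapshot("side")
cv2.imwrite("pics/e.png",cv2.resize(S["pixels"][190:350,270:430,::-1],None,fx=3,fy=3,interpolation=cv2.INTER_CUBIC))
```

```text
{'time': 13.45, 'joint_pos': array([-1.67562401e+01,  5.15091150e+00,  9.72022582e+01,  5.06298953e-02,
        7.74474082e+01,  7.82313714e+01]), 'qd': array([-0.06600231, -0.11016746, -0.00319334, -0.18098262, -0.09597005,
        0.04221956]), 'joint_efforts': array([-1.84968799e+00, -5.25737107e+01, -4.78650069e+01, -9.96200368e-01,
       -6.58877965e-03,  8.63647554e-03]), 'tool_pos': array([ 552.81312619, -112.64457045,  142.34527489]), 'tcp_rot': array([-179.99225501,   -0.20531292,   -4.99854308]), 'ft_force': array([1.4290674 , 2.90029249, 0.32088116]), 'wrist_torque': array([ 0.30387715, -0.18405752,  0.02991188]), 'grip_force': 59.52646315097809, 'finger_gap': 23.53739521250527}
```

View pics/e.png

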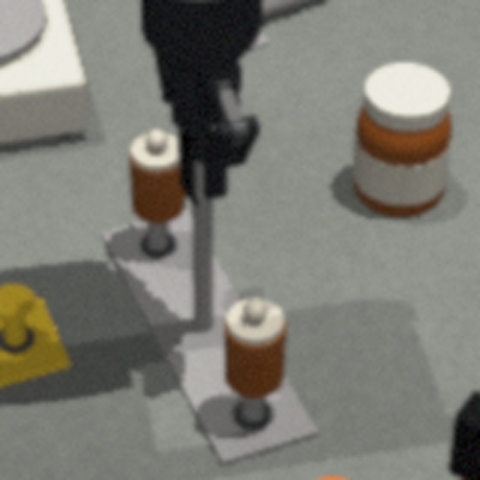

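play_rows:
  motion:
    - [[0,0,-0.1,0,0,0],[0,0,-0.3,0,0,0],[0,0,-0.6,0,0,0],[0,0,-1,0,0,0],[0,0,-1.4,0,0,0]]

```text
time: 14.0
tool_pos: [552.6, -112.8, 156.5]
tcp_rot: [180.0, -0.2, -5.0]
ft_force: [0.1, 0.3, -5.6]
finger_gap: 23.5
grip_force: 58.9
```

play_rows:
  motion:
    - [[0,0,-0.5,0,0,0],[0,0,-1,0,0,0],[0,0,-1.5,0,0,0],[0,0,-2,0,0,0],[0,0,-2.5,0,0,0]]

```text
time: 14.5
tool_pos: [552.7, -112.7, 181.8]
tcp_rot: [180.0, -0.2, -5.0]
ft_force: [0.1, 0.7, -5.2]
finger_gap: 23.0
grip_force: 58.9
```

play_rows:
  motion:
    - [[0,0,-0.5,0,0,0],[0,0,-1,0,0,0],[0,0,-1.5,0,0,0],[0,0,-2,0,0,0],[0,0,-2.5,0,0,0]]

```text
time: 15.0
tool_pos: [552.5, -112.7, 206.7]
tcp_rot: [-180.0, -0.2, -5.0]
ft_force: [-0.5, 0.7, -5.3]
finger_gap: 23.8
grip_force: 59.0
```

play_rows:
  motion:
    - [[0,0,-0.5,0,0,0],[0,0,-1,0,0,0],[0,0,-1.5,0,0,0],[0,0,-2,0,0,0],[0,0,-2.5,0,0,0]]

```text
time: 15.5
tool_pos: [552.5, -112.7, 231.7]
tcp_rot: [180.0, -0.2, -5.0]
ft_force: [-0.5, 0.5, -5.4]
finger_gap: 23.5
grip_force: 59.0
```

play_rows:
  motion:
    - [[0,0,-0.4,0,0,0],[0,0,-0.7,0,0,0],[0,0,-0.9,0,0,0],[0,0,-1,0,0,0],[0,0,-1,0,0,0]]

```text
time: 16.0
tool_pos: [552.5, -112.7, 241.3]
tcp_rot: [180.0, -0.2, -5.0]
ft_force: [-0.1, 0.2, -4.6]
finger_gap: 23.5
grip_force: 59.0
```

Run:
```python
from h import *
import cv2
print(sensors.sense()["wrist_torque"])
S=optics.snapshot("side")
cv2.imwrite("pics/f.png",cv2.resize(S["pixels"][130:310,250:430,::-1],None,fx=3,fy=3,interpolation=cv2.INTER_CUBIC))
```

```text
[-0.00611766  0.00749082 -0.00708651]
```

View pics/f.png

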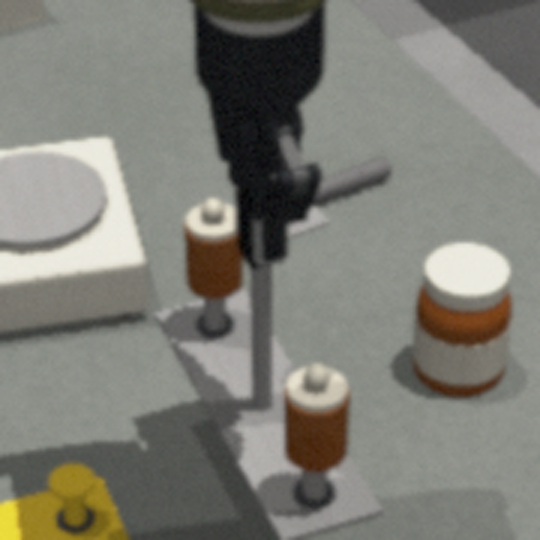

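The carrier is lifted about 99 mm and level. Both bottles stand upright on their seats, at crop (213,250) and (315,420). Holding for more than 2 s.

play_rows:
  motion:
    - [[0,0,0,0,0,0],[0,0,0,0,0,0],[0,0,0,0,0,0],[0,0,0,0,0,0],[0,0,0,0,0,0]]

```text
time: 16.55
tool_pos: [552.4, -112.7, 241.3]
tcp_rot: [180.0, -0.2, -5.0]
ft_force: [0.1, 0.4, -5.1]
finger_gap: 23.4
grip_force: 58.9
```

play_rows:
  motion:
    - [[0,0,0,0,0,0],[0,0,0,0,0,0],[0,0,0,0,0,0],[0,0,0,0,0,0],[0,0,0,0,0,0]]

```text
time: 17.05
tool_pos: [552.4, -112.7, 241.3]
tcp_rot: [-180.0, -0.2, -5.0]
ft_force: [0.1, 0.3, -4.4]
finger_gap: 23.5
grip_force: 59.0
```

play_rows:
  motion:
    - [[0,0,0,0,0,0],[0,0,0,0,0,0],[0,0,0,0,0,0],[0,0,0,0,0,0],[0,0,0,0,0,0]]

```text
time: 17.55
tool_pos: [552.4, -112.7, 241.3]
tcp_rot: [-180.0, -0.2, -5.0]
ft_force: [-0.1, 0.2, -4.6]
finger_gap: 23.5
grip_force: 58.9
```

play_rows:
  motion:
    - [[0,0,0,0,0,0],[0,0,0,0,0,0],[0,0,0,0,0,0],[0,0,0,0,0,0],[0,0,0,0,0,0]]

```text
time: 18.05
tool_pos: [552.4, -112.7, 241.3]
tcp_rot: [180.0, -0.2, -5.0]
ft_force: [-1.0, -0.2, -5.8]
finger_gap: 23.6
grip_force: 59.0
```

play_rows:
  motion:
    - [[0,0,0,0,0,0],[0,0,0,0,0,0],[0,0,0,0,0,0],[0,0,0,0,0,0],[0,0,0,0,0,0]]

```text
time: 18.55
tool_pos: [552.4, -112.7, 241.3]
tcp_rot: [-180.0, -0.2, -5.0]
ft_force: [-0.1, 0.0, -5.6]
finger_gap: 23.4
grip_force: 58.9
```

```bash
python3 -c "
from h import *
print(job.hand_in())"
```

```text
the job is handed in; nothing more can be done
None
```

The weighed bottle is on the empty seat, and the carrier was held level and still about 99 mm up for 2.5 s with both bottles standing, then handed in while still held; no verdict was returned.

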